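# Chock a balancing robot bike, flip its side stand down and hold it upright

## Robot

A 6-joint arm with a two-finger parallel gripper is mounted at the origin on the work surface. World frame = base frame: x ahead of the robot, y to its left, z up, the work surface at z = 0. Lengths are in m, angles in rad, forces in N, time in s.
With the tool pointing down it reaches from about 0.35 to 0.775 m from the base axis. Payload 7.3 kg.
Tool frame: the origin (TCP) lies at the very end of the fingers, on their centre line; the grasp point (between the pads) lies 19 mm behind it; z points along the fingers, y is the line along which they close (so a half turn about z gives the same grasp; the last joint's range is limited). The gripper opens to 92 mm and grips with 3 to 60 N. Pads are 19 mm wide; open, the fingers measure 130 mm over their backs; the gripper's body (75 mm by 190 mm) begins 47 mm behind the grasp point.
Start: joints at [1.192, 0.342, 1.524, -0, 1.275, -0.146], TCP at [0.121, 0.511, 0.227] pointing down, gripper open.
Joint ranges: [-2.53, 2.53], [-0.77, 2.02], [0.04, 2.7], [-1, 4.14], [0.28, 2.66], [-3.11, 3.11]. Speed limits (rad/s): [2.57, 2.57, 3.14, 3.14, 3.14, 3.14].

## Interface

Orientations are given as [roll, pitch, yaw] about the fixed x, y, z axes, in that order (R = Rz(yaw) Ry(pitch) Rx(roll)).
In Python, from cell import observe, read_camera, get_calibration, hand_in, search_frame gives the robot as it stands.
- The arm moves only by the tool step_arm, never from a script. Its argument "commands" is a list of rows, each an object with "translation": the shift along the tool's x, y, z in mm, a list of three; "roll": the turn about the tool's z in rad. In form: [{"translation": [x, y, z], "roll": roll}, ...]. A call has 1 to 20 rows; each row shifts and turns the commanded pose from where the row before left it, along the tool's axes as they then stand; what a row does not reach is not made up. A row lasts 1/12 s, in which the tool goes at most 41.7 mm and 7.16 degrees, less where a joint would pass 70% of its speed; a pose out of reach is approached as far as the arm can. A call is refused whole if a number of a shift passes 41.7 or a number of a turn 0.125, either way. A call with a gripper value outside its range is refused whole. "fingers" is the opening, from 0 (shut) to 1 (fully open), set as the call begins (left out, the last holds). The fingers move at their own pace and stop on an object; "grip_force" is the grip in N (left out, the last holds). Time passes only in rows, so rows that do not move let the fingers close. It gives the time, the measured TCP pose, the force, the opening and the grip force at its end, in the units of the state.
- observe(): the state, without advancing time (a new reading comes with each control period).
- read_camera(name): name is "scene" or "side" or "wrist"; returns the picture (400x640x3 uint8, red, green, blue); there is no depth.
- get_calibration(name): a dict with "camera_matrix" (3x3 intrinsics, pixels), "world_from_camera" (4x4, takes a point from camera to world coordinates). Camera axes: x right, y up, looking along -z (the intrinsics and any distortion apply to the point x, -y, -z); pixel columns grow to the right and rows downward; lengths in m; the calibration is good to about 2 mm. A picture is of the moment at which its call begins: read the wrist's pose just before it. get_calibration takes no time and is no camera call; for the wrist camera it gives the pose at the moment of the call.
- hand_in(): hands the job in; it is judged then, once.
Trained networks look in the newest picture that a camera, given by its name, has taken for a name from the list of things; names that differ only in an ending like _2 or _b are one class to them, and where a whole thing is asked for, a point or a joint stands for the part that bears it (a point fixed in the world has none). Each returns a list of dicts, best first, with "confidence" (0 to 1); they miss things now and then, are a little off and sometimes report something else, mostly with a low value. They report only what shows in the picture. A call takes as long as a camera call.
- search_frame(camera, name): "at" ([x, y, z] in m, in world coordinates, good to about 4 mm: the middle of the surface that is visible of it).
The state is a dict: "time": time; "qpos": joint angles; "qvel": joint speeds; "joint_efforts": joint torques, N m; "tool_pos": TCP position; "tool_rot": TCP orientation; "contact_force": force on the tool from outside, world axes, zero at the start; "torque": the same for the moment, N m; "opening": finger opening in m; "grip_force": force on a finger pad.
Only numpy, scipy, OpenCV 4.12 (cv2) and the standard library are available. Lean on these libraries where they do the work, as an engineer would, in place of code of your own. Each camera call takes 0.05 s, during which the arm holds its last target. There are 200 camera calls.

## Task

Get the two-wheeled balancing robot ready for zeroing its tilt sensor: first slide the orange chock along the wheel channel until it is up against the front tyre, then flip the bike's folded red side stand down until it snaps over to its lower stop. Last, take the bike by its carry handle, draw it off the lean rail until it stands upright, and finish while still gripping the handle and holding it upright; do not let it fall over onto the stand side, and leave the other things on the bench where they are.

Things in the scene. Friction and masses are not known exactly. Their poses are not given: they have to be found in the camera images.
- board: Fixed plywood board, 280 (x) by 680 (y) by 12 mm; origin under its centre, z up. Along its y runs an aluminium wheel channel (44 mm wide, walls 26 mm above the bench), where the bike stands on its tyres against a clamped rear stop, heading to +y, unable to roll, leaning to +x (away from the arm) on a padded rail 59 to 88 mm to +x, 183 mm high, 100 to 300 mm to the rear (-y).
- chock (a joint): Position of the orange front chock along the channel: m, 0 at the front (+y) end of its track, growing towards the board's -y, towards the front wheel; travel 190 mm. It slides with about 2.5 N of friction and stays where it is left; the tyre stops it.
- chock_grip (a point): Middle of the chock's upright black grip post, 20 mm wide (board's x) by 24 mm (board's y), 54 mm above the bench; the post's top is 23 mm above this point, the channel walls' tops 28 mm below it. Axes of the board. The post stands 44 mm ahead (+y) of the chock's tyre face.
- chock_face (a point): Point on the chock's sloping face that meets the front tyre, 36 mm above the bench. Axes of the board.
- tyre_front (a point): Point on the front of the front tyre that the chock's face meets (wheel 125 mm in diameter, 24 mm wide; axle 48 mm behind this point). Axes of the bike (y ahead, z up through the bike; the bike is 430 mm long, 295 mm tall). The chock is home when chock_face's y in this frame is about 0.
- bike (a joint): Lean of the bike about the line its tyres stand on (along the board's y, mid-board, 14 mm above the bench): rad, 0 upright, positive to the board's +x; starts at 0.2, resting on the rail; negative towards the stand side (-x), where the lowered stand catches it at about -0.16. It weighs about 2.7 kg, centre of mass about 113 mm up, and falls to either side if not held.
- carry_handle (a point): Middle of the bike's carry handle, a round black bar 18 mm in diameter, 140 mm long with two thin orange rings, along the bike's length, a leg at each end (120 mm free between), 60 mm free under it. This point is 238 mm from the line the bike leans about; axes of the bike. The 108 mm reaction wheel stands 130 mm ahead of it and reaches 42 mm higher, its motor 90 mm ahead.
- side_stand (a joint): Swing of the side stand: rad, 0 folded back along the bike's left side (leg pointing to the bike's -y), 1.75 at its lower stop (leg down, a little forward and outwards). A spring acts over centre: below about 0.9 it holds the stand up, beyond that it snaps it down to the stop. Starting the swing takes about 4.5 N at the tang, less nearer the centre.
- stand_tang (a point): Point on the stand's tang, a yellow peg (8 mm in diameter, 34 mm long) sticking out sideways from the leg 80 mm from the pivot; the point is on its centre line, 20 mm out from the leg's. It starts about 130 mm above the bench on the bike's left (board's -x). Pushed from above, the peg swings down and forward (+y) about stand_pivot.
- stand_pivot (a point): Pivot of the side stand on the bike's left side, axes of the bike. The stand turns about the axis (0.966, 0, -0.257) in these axes (right-hand rule, joint value growing). The leg is a red rod 10 mm in diameter and 93 mm long with a black ball foot.
- hex_driver_grip (a point): Bystander: yellow-handled hex driver, 150 mm long, lying on the board; point on its handle.
- threadlock: Bystander: small red thread-lock bottle, 28 mm in diameter, 80 mm tall, standing on the board; origin at its foot.
- spare_wheel: Bystander: spare 125 mm wheel lying flat, 24 mm thick.
- tape_roll: Bystander: roll of blue tape, 100 mm across, 24 mm tall.
- mug: Bystander: blue mug, 82 mm across, 95 mm tall.
- spanner_grip (a point): Bystander: steel spanner, 160 mm long, lying flat; point on its shank.

How it is judged:
On the way, in this order (a step that is already met when the one before it is completed fails the run):
1. the chock is against the front tyre (within 6 mm) (y of chock_face in the frame of tyre_front below 0.006 m), for 0.2 s.
2. the side stand is down at its lower stop (beyond 1.6 rad) (value of joint side_stand above 1.6 rad), for 0.2 s.
3. the bike is upright (within 0.06 rad), gripped by its carry handle (value of joint bike between -0.06 and 0.06 rad and contact force between the fingers and bike above 3 N and distance between the grasp point and carry_handle below 0.08 m), for 0.2 s.
At the end, for the whole second after the job is handed in: Ends holding: the bike upright within 0.06 rad (3.4 degrees) and at rest, clear of rail and board, the fingers gripping its carry handle (over 3 N); the chock within 6 mm of the front tyre; the side stand at its lower stop (beyond 1.6 rad) (all of step 3 and y of chock_face in the frame of tyre_front below 0.006 m and value of joint side_stand above 1.6 rad and velocity of joint bike between -0.1 and 0.1 rad/s); the arm keeps its last pose, push and grip.
It fails at once if the bike falls over to the stand side (more than 0.11 rad past upright) (value of joint bike below -0.11 rad).
It fails at once if another thing on the bench is shifted by more than 25 mm (distance of any of hex_driver_grip, threadlock, spare_wheel, tape_roll, mug, spanner_grip from where it was at the start of the episode above 0.025 m).
It also fails if it takes over 67 s, if anything falls off the work surface, if the arm or the gripper's body presses on something with over 40 N, if the wrist force passes 120 N, or if a joint passes its speed limit or range.

## Working session

There is one attempt and no reset: what is moved stays moved. The work goes in short steps, Python scripts to look and compute and a tool call to move; the robot and the scene stay as the last step left them, time stands still between calls to the robot, and variables do not carry over. Pictures are saved under pics/ and viewed, at most 10 in all, crops included, and the job is handed in when it is done.

Besides the shell and the picture viewer there is one more tool, called in YAML: its name, and indented under it one key for each argument. step_arm: Moves the arm, as the interface text tells. Its arguments: {"type":"object","properties":{"commands":{"type":"array"},"fingers":{"type":"number"},"grip_force":{"type":"number"}},"required":["commands"]}

```bash
ls; mkdir -p pics; python3 - <<'E'
from cell import *
import cv2,numpy as np
s=observe();print({k:np.round(v,3) for k,v in s.items()})
for c in ("scene","side"):
    im=read_camera(c);cv2.imwrite(f"pics/{c}0.png",im[:,:,::-1])
    for n in ["board","chock_grip","chock_face","tyre_front","carry_handle","stand_tang","stand_pivot","threadlock","mug","tape_roll","spare_wheel","hex_driver_grip","spanner_grip"]:
        print(c,n,[(np.round(r["at"],3).tolist(),round(r["confidence"],2)) for r in search_frame(c,n)[:2]])
print(observe()["time"])
E
```

```text
pics
{'time': np.float64(0.0), 'qpos': array([ 1.192,  0.343,  1.525, -0.   ,  1.275, -0.146]), 'qvel': array([ 0.002, -0.   , -0.001,  0.001,  0.002, -0.001]), 'joint_efforts': array([ 2.0000e-03, -4.3124e+01, -2.4422e+01,  7.2000e-02,  5.6000e-02,
       -0.0000e+00]), 'tool_pos': array([0.121, 0.51 , 0.226]), 'tool_rot': array([-3.14 , -0.   ,  2.909]), 'contact_force': array([-0.282, -0.276,  0.16 ]), 'torque': array([-0.038,  0.01 , -0.013]), 'grip_force': np.float64(0.0), 'opening': np.float64(0.092)}
scene board [([0.618, -0.133, 0.011], 0.58)]
scene chock_grip [([0.568, 0.198, 0.04], 0.31)]
scene chock_face [([0.571, 0.202, 0.039], 0.45)]
scene tyre_front [([0.622, -0.115, 0.182], 0.84), ([0.415, 0.553, 0.019], 0.52)]
scene carry_handle [([0.626, -0.116, 0.182], 0.7)]
scene stand_tang [([0.563, -0.12, 0.132], 0.45)]
scene stand_pivot [([0.618, -0.116, 0.182], 0.93)]
scene threadlock [([0.687, 0.085, 0.054], 0.51)]
scene mug [([0.606, 0.452, 0.062], 0.81)]
scene tape_roll [([0.412, 0.552, 0.015], 0.66)]
scene spare_wheel [([0.566, -0.567, 0.023], 0.94)]
scene hex_driver_grip [([0.485, 0.16, 0.03], 0.68)]
scene spanner_grip [([0.487, 0.158, 0.034], 0.63), ([0.423, -0.531, 0.009], 0.62)]
side board [([0.568, -0.129, 0.01], 0.61)]
side chock_grip [([0.554, 0.202, 0.038], 0.68), ([0.572, -0.135, 0.01], 0.64)]
side chock_face [([0.553, 0.202, 0.041], 0.67)]
side tyre_front [([0.593, -0.118, 0.148], 0.57)]
side carry_handle [([0.591, -0.115, 0.149], 0.77)]
side stand_tang [([0.558, -0.131, 0.129], 0.49)]
side stand_pivot [([0.592, -0.119, 0.146], 0.95)]
side threadlock []
side mug [([0.596, 0.447, 0.057], 0.89), ([0.554, 0.2, 0.043], 0.35)]
side tape_roll [([0.592, -0.119, 0.148], 0.62)]
side spare_wheel [([0.556, -0.574, 0.025], 0.79)]
side hex_driver_grip [([0.478, 0.157, 0.029], 0.69)]
side spanner_grip [([0.555, 0.203, 0.042], 0.58)]
1.4
```

View pics/scene0.png

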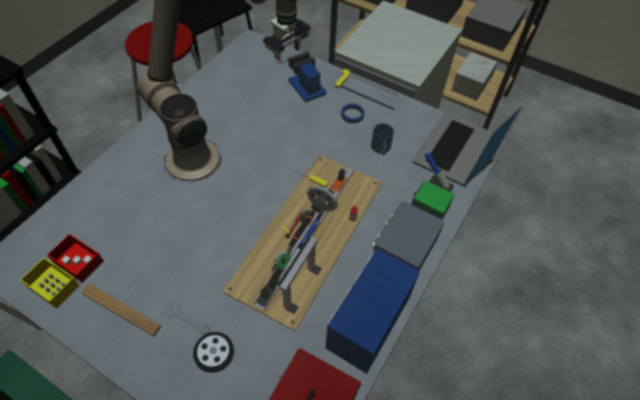

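View pics/side0.png

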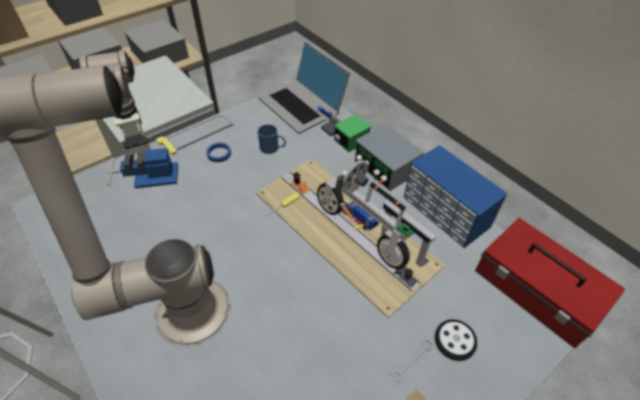

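The scene view shows the board centred near (303,240) px and the chock at (338,183). The side view shows the chock at (298,183) and the bike from (325,195) to (400,255). I'll enlarge both views to measure.

```bash
python3 - <<'E'
import cv2,numpy as np
a=cv2.imread("pics/scene0.png")[150:330,215:390];b=cv2.imread("pics/side0.png")[150:315,250:450]
a=cv2.resize(a,None,fx=3.3,fy=3.3,interpolation=cv2.INTER_CUBIC);b=cv2.resize(b,None,fx=3.6,fy=3.6,interpolation=cv2.INTER_CUBIC)
cv2.imwrite("pics/a.png",a);cv2.imwrite("pics/b.png",b);print(a.shape,b.shape)
E
```

```text
(594, 578, 3) (594, 720, 3)
```

View pics/a.png

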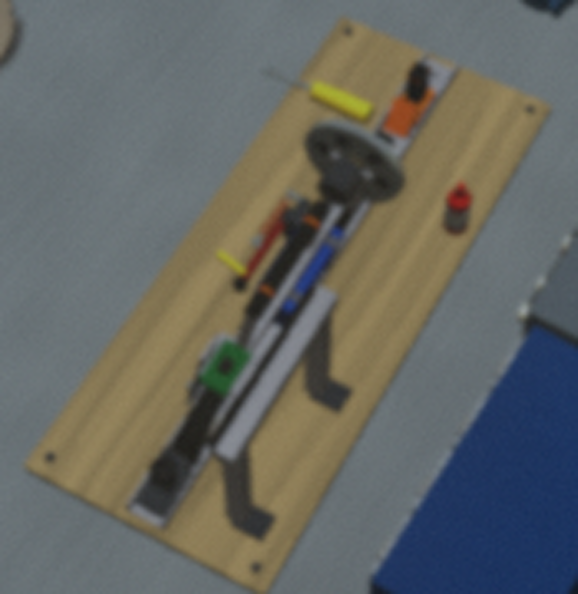

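View pics/b.png

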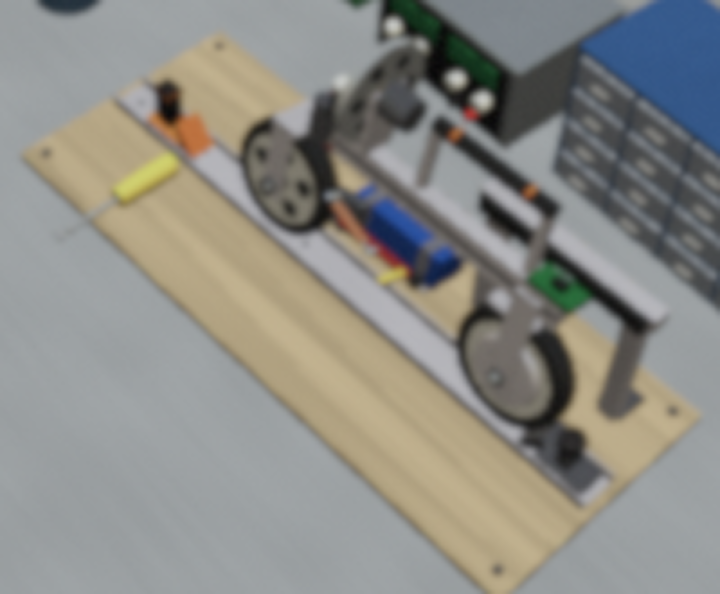

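```bash
cat > h.py <<'E'
from cell import *
import numpy as np
from scipy.optimize import least_squares
def ray(cal,px):
    K=np.array(cal["camera_matrix"]);T=np.array(cal["world_from_camera"])
    d=np.linalg.inv(K)@[px[0],px[1],1];d=T[:3,:3]@[d[0],-d[1],-d[2]]
    return T[:3,3],d/np.linalg.norm(d)
def onz(cal,px,z):
    o,d=ray(cal,px);return o+d*(z-o[2])/d[2]
def tri(rs):
    A=0;b=0
    for o,d in rs:
        P=np.eye(3)-np.outer(d,d);A=A+P;b=b+P@o
    x=np.linalg.solve(A,b)
    return x,[np.linalg.norm((np.eye(3)-np.outer(d,d))@(x-o)) for o,d in rs]
E
python3 - <<'E'
from h import *
A=get_calibration("scene");B=get_calibration("side")
print(A.keys(),np.round(A["camera_matrix"],1))
fa=lambda u,v:((u+.5)/3.3-.5+215,(v+.5)/3.3-.5+150)
fb=lambda u,v:((u+.5)/3.6-.5+250,(v+.5)/3.6-.5+150)
lo=np.array([[-.14,.34],[.14,.34],[.14,-.34],[-.14,-.34]])
ca=[(345,17),(552,107),(265,592),(27,467)];cb=[(22,155),(220,35),(703,415),(500,592)]
W=[np.array([onz(A,fa(*p),.012)[:2] for p in ca]),np.array([onz(B,fb(*p),.012)[:2] for p in cb])]
for S in (W[:1],W[1:],W):
    def f(q):
        c,s=np.cos(q[2]),np.sin(q[2]);P=lo@np.array([[c,s],[-s,c]])+q[:2]
        return np.concatenate([(P-w).ravel() for w in S])
    r=least_squares(f,[.6,-.1,0]);print(np.round(r.x,4),np.round(r.fun*1e3,0))
x,y,t=r.x
R=np.array([[np.cos(t),-np.sin(t),0],[np.sin(t),np.cos(t),0],[0,0,1]])
for n,a,b in [("ringF",(310,222),(455,133)),("ringR",(265,290),(530,190)),("tangout",(218,252),(380,281)),("tangin",(244,273),(408,270)),("chocktop",(420,70),(168,88)),("rotorcen",(355,160),(380,95))]:
    p,e=tri([ray(A,fa(*a)),ray(B,fb(*b))]);print(n,np.round(p,3),np.round(np.array(e)*1e3,1),"board",np.round(R.T@(p-[x,y,0]),3))
E
```

```text
dict_keys(['camera_matrix', 'world_from_camera']) [[510.4   0.  311.3]
 [  0.  510.4 197.3]
 [  0.    0.    1. ]]
[ 0.5795 -0.0453  0.0627] [-2.  1.  2.  4.  3. -3. -3. -1.]
[ 0.5762 -0.0506  0.0683] [-2.  2.  4.  6.  3. -0. -5. -9.]
[ 0.5778 -0.048   0.0655] [-5. -2. -1.  1.  2. -6. -3. -4.  1.  6.  6.  9.  4.  2. -4. -6.]
ringF [ 0.628 -0.123  0.251] [0.2 0.2] board [ 0.045 -0.078  0.251]
ringR [ 0.633 -0.209  0.251] [0.8 0.8] board [ 0.045 -0.164  0.251]
tangout [ 0.532 -0.144  0.141] [1.9 1.9] board [-0.052 -0.093  0.141]
tangin [ 0.564 -0.146  0.133] [1.7 1.7] board [-0.02  -0.097  0.133]
chocktop [0.561 0.216 0.073] [2.4 2.4] board [0.    0.264 0.073]
rotorcen [ 0.62  -0.032  0.232] [3.9 3.9] board [0.043 0.013 0.232]
```

step_arm:
  commands:
    - {"translation": [0, 0, 0], "roll": 0.125}
    - {"translation": [0, 0, 0], "roll": 0.125}
    - {"translation": [0, 0, 0], "roll": 0.125}
    - {"translation": [0, 0, 0], "roll": 0.125}
    - {"translation": [0, 0, 0], "roll": 0.125}
    - {"translation": [0, 0, 0], "roll": 0.125}
    - {"translation": [0, 0, 0], "roll": 0.125}
    - {"translation": [0, 0, 0], "roll": 0.125}
    - {"translation": [0, 0, 0], "roll": 0.125}
    - {"translation": [0, 0, 0], "roll": 0.125}
    - {"translation": [0, 0, 0], "roll": 0.023}
  fingers: 0

```text
time: 2.32
tool_pos: [0.1211, 0.5109, 0.2268]
tool_rot: [3.141, -0.0, 1.631]
contact_force: [-0.2, 1.3, -0.2]
opening: 0.0229
grip_force: 0.0
```

step_arm:
  commands:
    - {"translation": [-20.5, 30, 0], "roll": 0}
    - {"translation": [-20.5, 30, 0], "roll": 0}
    - {"translation": [-20.5, 30, 0], "roll": 0}
    - {"translation": [-20.5, 30, 0], "roll": 0}
    - {"translation": [-20.5, 30, 0], "roll": 0}
    - {"translation": [-20.5, 30, 0], "roll": 0}
    - {"translation": [-20.5, 30, 0], "roll": 0}
    - {"translation": [-20.5, 30, 0], "roll": 0}
    - {"translation": [-20.5, 30, 0], "roll": 0}
    - {"translation": [-20.5, 30, 0], "roll": 0}
    - {"translation": [-20.5, 30, 0], "roll": 0}
    - {"translation": [-20.5, 30, 0], "roll": 0}
    - {"translation": [-20.5, 30, 0], "roll": 0}
    - {"translation": [-20.5, 30, 0], "roll": 0}
    - {"translation": [0, 0, 0], "roll": 0}
    - {"translation": [0, 0, 0], "roll": 0}

```text
time: 3.65
tool_pos: [0.56, 0.2504, 0.2259]
tool_rot: [-3.141, 0.0, 1.635]
contact_force: [-0.4, -0.6, 1.3]
opening: 0.0004
grip_force: 0.0
```

Now check the chock and other points from above with the wrist camera.

```bash
python3 - <<'E'
from h import *
import cv2
cal=get_calibration("wrist");im=read_camera("wrist");cv2.imwrite("pics/w1.png",im[:,:,::-1])
print(np.round(cal["world_from_camera"],3).tolist())
for n in ["chock_grip","chock_face","tyre_front","hex_driver_grip","threadlock"]:
    print(n,[(np.round(r["at"],3).tolist(),round(r["confidence"],2)) for r in search_frame("wrist",n)[:2]])
E
```

```text
[[0.998, -0.062, -0.019, 0.556], [0.065, 0.955, 0.291, 0.329], [0.0, -0.291, 0.957, 0.382], [0.0, 0.0, 0.0, 1.0]]
chock_grip [([0.561, 0.221, 0.051], 0.94), ([0.567, 0.082, 0.085], 0.57)]
chock_face [([0.556, 0.222, 0.052], 0.94)]
tyre_front [([0.574, 0.083, 0.09], 0.52)]
hex_driver_grip [([0.483, 0.167, 0.034], 0.75)]
threadlock []
```

View pics/w1.png

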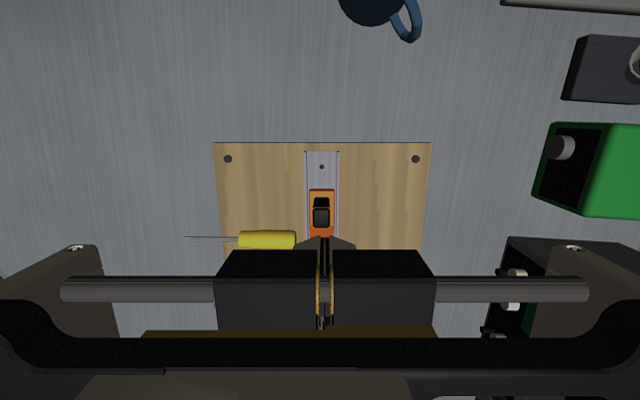

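The wrist view shows the board's front edge at row 143 (columns 213–431) and the post top around (321,202), on the channel's centre line at column 322.

```bash
python3 - <<'E'
from h import *
cal=get_calibration("wrist")
for n,p,z in [("cL",(213,143),.012),("cR",(431,143),.012),("chan",(322,160),.02),("post top a",(321,197),.077),("post top b",(321,207),.077),("post bottom",(321,228),.04)]:
    print(n,np.round(onz(cal,p,z),4))
E
```

```text
cL [0.4165 0.2874 0.012 ]
cR [0.6909 0.306  0.012 ]
chan [0.555  0.2765 0.02  ]
post top a [0.5563 0.2444 0.077 ]
post top b [0.5571 0.2328 0.077 ]
post bottom [0.5593 0.193  0.04  ]
```

step_arm:
  commands:
    - {"translation": [9, -2, 0], "roll": 0}
    - {"translation": [9, -1, 0], "roll": 0}
    - {"translation": [0, 0, 30], "roll": 0}
    - {"translation": [0, 0, 30], "roll": 0}
    - {"translation": [0, 0, 30], "roll": 0}
    - {"translation": [0, 0, 30], "roll": 0}
    - {"translation": [0, 0, 30], "roll": 0}
    - {"translation": [0, 0, 20], "roll": 0}
    - {"translation": [0, 0, 15], "roll": 0}
    - {"translation": [-5, 0, 0], "roll": 0}
    - {"translation": [-5, 0, 0], "roll": 0}
    - {"translation": [-5, 0, 0], "roll": 0}
    - {"translation": [-5, 0, 0], "roll": 0}

```text
time: 5.03
tool_pos: [0.5569, 0.2495, 0.0434]
tool_rot: [3.139, -0.001, 1.636]
contact_force: [-0.2, 0.3, 0.4]
opening: 0.0004
grip_force: 0.0
```

step_arm:
  commands:
    - {"translation": [-8, 0, 0], "roll": 0}
    - {"translation": [-8, 0, 0], "roll": 0}
    - {"translation": [-8, 0, 0], "roll": 0}
    - {"translation": [-8, 0, 0], "roll": 0}
    - {"translation": [-8, 0, 0], "roll": 0}

```text
time: 5.45
tool_pos: [0.5591, 0.209, 0.0423]
tool_rot: [3.14, -0.001, 1.636]
contact_force: [0.4, 2.8, 1.3]
opening: 0.0005
grip_force: 1.4
```

```bash
python3 - <<'E'
from h import *
read_camera("side"); 
for c in ("side","scene"):
    if c=="scene": read_camera(c)
    for n in ["chock_grip","tyre_front"]:
        print(c,n,[(np.round(r["at"],3).tolist(),round(r["confidence"],2)) for r in search_frame(c,n)[:2]])
E
```

```text
side chock_grip [([0.559, 0.172, 0.037], 0.63)]
side tyre_front [([0.593, -0.118, 0.148], 0.7), ([0.59, 0.44, 0.053], 0.41)]
scene chock_grip [([0.568, 0.171, 0.045], 0.52)]
scene tyre_front [([0.624, -0.112, 0.183], 0.76)]
```

step_arm:
  commands:
    - {"translation": [-8, 0, 0], "roll": 0}
    - {"translation": [-8, 0, 0], "roll": 0}
    - {"translation": [-8, 0, 0], "roll": 0}
    - {"translation": [-8, 0, 0], "roll": 0}

```text
time: 6.08
tool_pos: [0.5604, 0.177, 0.0415]
tool_rot: [-3.141, -0.0, 1.636]
contact_force: [-0.4, 3.0, -0.4]
opening: 0.0005
grip_force: 1.4
```

step_arm:
  commands:
    - {"translation": [-5, 0, 0], "roll": 0}
    - {"translation": [-5, 0, 0], "roll": 0}
    - {"translation": [-5, 0, 0], "roll": 0}

```text
time: 6.33
tool_pos: [0.5614, 0.1621, 0.0415]
tool_rot: [-3.141, -0.0, 1.635]
contact_force: [-1.5, 2.0, -1.8]
opening: 0.0006
grip_force: 1.4
```

step_arm:
  commands:
    - {"translation": [-5, 0, 0], "roll": 0}
    - {"translation": [-5, 0, 0], "roll": 0}
    - {"translation": [-5, 0, 0], "roll": 0}

```text
time: 6.58
tool_pos: [0.5615, 0.1593, 0.0422]
tool_rot: [3.14, -0.019, 1.633]
contact_force: [-7.0, 76.6, -1.7]
opening: 0.0005
grip_force: 38.4
```

step_arm:
  commands:
    - {"translation": [10, 0, 0], "roll": 0}
    - {"translation": [0, 0, 0], "roll": 0}
    - {"translation": [0, 0, 0], "roll": 0}
    - {"translation": [5, 0, -5], "roll": 0}
    - {"translation": [0, 0, -35], "roll": 0}
    - {"translation": [0, 0, -35], "roll": 0}
    - {"translation": [0, 0, -35], "roll": 0}
    - {"translation": [0, 0, -35], "roll": 0}
    - {"translation": [0, 0, -35], "roll": 0}
  fingers: 1

```text
time: 7.33
tool_pos: [0.5616, 0.1617, 0.2239]
tool_rot: [3.141, 0.001, 1.635]
contact_force: [0.8, 0.5, 0.0]
opening: 0.0561
grip_force: 0.0
```

```bash
python3 - <<'E'
from h import *
import cv2
im={c:read_camera(c) for c in ("side","scene")}
for c in im:
    for n in ["chock_grip","stand_tang","carry_handle","hex_driver_grip"]:
        print(c,n,[(np.round(r["at"],3).tolist(),round(r["confidence"],2)) for r in search_frame(c,n)[:2]])
a=cv2.resize(im["side"][165:275,285:425,::-1],None,fx=5,fy=5,interpolation=cv2.INTER_CUBIC)
cv2.imwrite("pics/c1.png",a)
E
```

```text
side chock_grip [([0.554, 0.123, 0.039], 0.47)]
side stand_tang [([0.557, -0.131, 0.133], 0.66)]
side carry_handle [([0.593, -0.114, 0.15], 0.58), ([0.557, 0.127, 0.046], 0.54)]
side hex_driver_grip [([0.575, -0.132, 0.01], 0.61), ([0.482, 0.157, 0.029], 0.48)]
scene chock_grip [([0.629, -0.112, 0.184], 0.73), ([0.574, 0.138, 0.076], 0.5)]
scene stand_tang [([0.561, -0.123, 0.133], 0.62), ([0.619, -0.135, 0.01], 0.43)]
scene carry_handle [([0.626, -0.114, 0.184], 0.64)]
scene hex_driver_grip [([0.488, 0.158, 0.031], 0.45)]
```

View pics/c1.png

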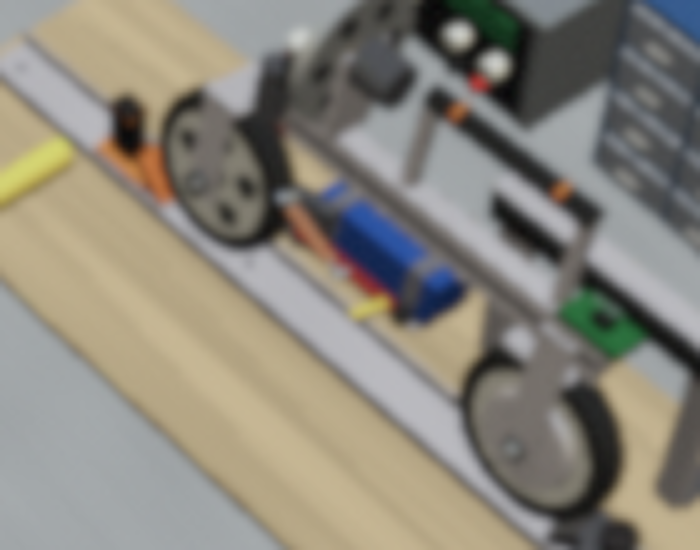

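The chock (orange, around (140,165)) is touching the front tyre; the yellow peg runs from (352,315) to (388,300). Next I go to the stand, keeping clear of the reaction wheel.

step_arm:
  commands:
    - {"translation": [0, -30, -10], "roll": 0}
    - {"translation": [0, -31, -10], "roll": 0}
    - {"translation": [-10, -31, -10], "roll": 0}
    - {"translation": [-20, -31, 0], "roll": 0}
    - {"translation": [-36, 0, 0], "roll": 0}
    - {"translation": [-36, 0, 0], "roll": 0}
    - {"translation": [-36, 0, 0], "roll": 0}
    - {"translation": [-36, 0, 0], "roll": 0}
    - {"translation": [-36, 0, 0], "roll": 0}
    - {"translation": [-36, 0, 0], "roll": 0}
    - {"translation": [-36, 0, 0], "roll": 0}
    - {"translation": [-24, 0, 0], "roll": 0}
    - {"translation": [0, 0, 30], "roll": 0}
    - {"translation": [0, 0, 30], "roll": 0}
    - {"translation": [0, 15, 25], "roll": 0}
    - {"translation": [0, 15, 0], "roll": 0}
    - {"translation": [0, 0, 0], "roll": 0}
  fingers: 1

```text
time: 9.25
tool_pos: [0.4895, -0.1485, 0.1646]
tool_rot: [-3.139, -0.002, 1.636]
contact_force: [-1.0, 0.3, 0.4]
opening: 0.092
grip_force: 0.0
```

```bash
python3 - <<'E'
from h import *
import cv2
s=observe();print(np.round(s["tool_pos"],4),s["opening"])
cal=get_calibration("wrist");im={c:read_camera(c) for c in ("wrist","side")}
for c in im: print(c,[(np.round(r["at"],3).tolist(),round(r["confidence"],2)) for r in search_frame(c,"stand_tang")[:2]])
a=cv2.resize(im["side"][190:260,320:400,::-1],(320,280),interpolation=cv2.INTER_CUBIC)
o=np.zeros((400,960,3),np.uint8);o[:,:640]=im["wrist"][:,:,::-1];o[:280,640:]=a
cv2.imwrite("pics/w2.png",cv2.resize(o,(800,333)))
np.save("w2.npy",np.array(cal["world_from_camera"]))
E
```

```text
[ 0.4895 -0.1485  0.1646] 0.09204012169987903
wrist [([0.554, -0.116, 0.133], 0.93)]
side [([0.558, 0.123, 0.045], 0.43)]
```

View pics/w2.png

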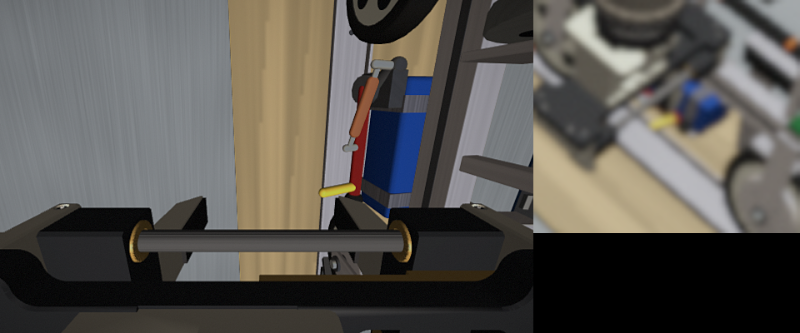

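In the wrist part of this picture, the peg runs from (321,193) to (354,186), and the right finger tip is at about (350,210).

```bash
python3 - <<'E'
from h import *
cal=get_calibration("wrist")
for z in (.13,.137,.145):
  for p in [(385,231.5),(425,223)]: print(z,np.round(onz(cal,p,z),4))
K=np.array(cal["camera_matrix"]);T=np.array(cal["world_from_camera"])
s=observe();p=np.array(s["tool_pos"])+[.046,.003,0]
q=np.linalg.inv(T)@[*p,1];q=K@[q[0],-q[1],-q[2]];print("inner tip px",q[:2]/q[2]*.833)
E
```

```text
0.13 [ 0.5334 -0.1478  0.13  ]
0.13 [ 0.561  -0.1395  0.13  ]
0.137 [ 0.5316 -0.145   0.137 ]
0.137 [ 0.5583 -0.137   0.137 ]
0.145 [ 0.5296 -0.1418  0.145 ]
0.145 [ 0.5551 -0.1341  0.145 ]
inner tip px [333.00587338 210.2086726 ]
```

step_arm:
  commands:
    - {"translation": [3, 0, 10], "roll": 0}
    - {"translation": [0, 0, 8], "roll": 0}
    - {"translation": [0, 0, 6], "roll": 0}
    - {"translation": [0, -1, 5], "roll": 0}
    - {"translation": [1, -2, 5], "roll": 0}

```text
time: 9.87
tool_pos: [0.4859, -0.1454, 0.1332]
tool_rot: [3.14, 0.001, 1.636]
contact_force: [-1.0, -1.3, 4.5]
opening: 0.0919
grip_force: 2.1
```

step_arm:
  commands:
    - {"translation": [1, -3, 7], "roll": 0}
    - {"translation": [2, -4, 7], "roll": 0}
    - {"translation": [3, -3, 6], "roll": 0}
    - {"translation": [3, -3, 6], "roll": 0}
    - {"translation": [4, -4, 7], "roll": 0}

```text
time: 10.28
tool_pos: [0.4679, -0.1329, 0.0994]
tool_rot: [3.14, 0.0, 1.635]
contact_force: [3.6, 1.0, 1.4]
opening: 0.0914
grip_force: 1.4
```

step_arm:
  commands:
    - {"translation": [5, -3, 6], "roll": 0}
    - {"translation": [5, -3, 5], "roll": 0}
    - {"translation": [6, -2, 5], "roll": 0}
    - {"translation": [6, -2, 5], "roll": 0}
    - {"translation": [6, -2, 5], "roll": 0}

```text
time: 10.7
tool_pos: [0.4531, -0.105, 0.073]
tool_rot: [-3.14, -0.001, 1.636]
contact_force: [0.2, -0.4, -0.3]
opening: 0.0916
grip_force: 0.0
```

```bash
cat >> h.py <<'E'
def yel(im,roi):
    import cv2
    x0,y0,x1,y1=roi;h=cv2.cvtColor(im[y0:y1,x0:x1],cv2.COLOR_RGB2HSV)
    m=((h[...,0]>20)&(h[...,0]<34)&(h[...,1]>140)&(h[...,2]>90)).astype(np.uint8)
    n,l,st,c=cv2.connectedComponentsWithStats(m)
    return [(st[i].tolist(),(c[i]+[x0,y0]).round(1).tolist()) for i in range(1,n) if st[i][4]>3]
E
python3 - <<'E'
from h import *
for c,roi in (("wrist",(0,0,640,260)),("scene",(275,210,310,255)),("side",(330,205,380,250))):
    im=read_camera(c); print(c,yel(im,roi),[(np.round(r["at"],3).tolist(),round(r["confidence"],2)) for r in search_frame(c,"stand_tang")[:2]])
E
```

```text
wrist [([392, 154, 51, 16, 641], [417.1, 161.4])] [([0.547, -0.054, 0.118], 0.8)]
scene [([17, 7, 3, 3, 7], [292.7, 218.0])] [([0.532, -0.054, 0.091], 0.57)]
side [] []
```

```bash
python3 - <<'E'
from h import *
W=get_calibration("wrist");A=get_calibration("scene")
p,e=tri([ray(W,(417.1,161.4)),ray(A,(292.7,218))]);print(np.round(p,4),np.array(e).round(4))
R=lambda t:np.array([[np.cos(t),-np.sin(t),0],[np.sin(t),np.cos(t),0],[0,0,1]])
print("board",R(.066).T@(p-[.577,-.045,0]))
E
```

```text
[ 0.5116 -0.0492  0.0523] [0.0033 0.0033]
board [-0.06557294  0.00014416  0.05225943]
```

Stand is down: the peg has moved 94 mm forward and 85 mm down, which puts it at about 1.74 rad. Now up and over the handle.

step_arm:
  commands:
    - {"translation": [-8, -5, -20], "roll": 0}
    - {"translation": [0, -5, -35], "roll": 0}
    - {"translation": [0, 0, -38], "roll": 0}
    - {"translation": [0, 0, -38], "roll": 0}
    - {"translation": [0, 0, -38], "roll": 0}
    - {"translation": [0, 0, -38], "roll": 0}
    - {"translation": [0, 0, -38], "roll": 0}
    - {"translation": [0, 0, -25], "roll": 0}
    - {"translation": [-11, 30, 0], "roll": 0}
    - {"translation": [-11, 30, 0], "roll": 0}
    - {"translation": [-11, 31, 0], "roll": 0}
    - {"translation": [-11, 31, 0], "roll": 0}
    - {"translation": [-10, 31, 0], "roll": 0}
    - {"translation": [-10, 31, 0], "roll": 0}
    - {"translation": [0, 0, 0], "roll": 0}
    - {"translation": [0, 0, 0], "roll": 0}
  fingers: 1
  grip_force: 25

```text
time: 12.33
tool_pos: [0.6329, -0.167, 0.3412]
tool_rot: [-3.139, -0.001, 1.636]
contact_force: [-0.7, 0.4, 0.8]
opening: 0.0916
grip_force: 0.0
```

```bash
python3 - <<'E'
from h import *
import cv2
s=observe();print(np.round(s["tool_pos"],4))
im=read_camera("wrist");cv2.imwrite("pics/w3.png",im[:,:,::-1])
cal=get_calibration("wrist");K=np.array(cal["camera_matrix"]);T=np.linalg.inv(cal["world_from_camera"])
for n,p in (("tcp",s["tool_pos"]),("ringF",(.628,-.123,.251)),("ringR",(.633,-.209,.251))):
    q=T@[*p,1];q=K@[q[0],-q[1],-q[2]];print(n,(q[:2]/q[2]).round(0))
A=read_camera("scene");print(yel(A,(275,200,320,255)),search_frame("scene","carry_handle")[:1],search_frame("wrist","carry_handle")[:1])
E
```

```text
[ 0.6329 -0.167   0.3412]
tcp [324. 252.]
ringF [322. 157.]
ringR [321. 249.]
[([12, 13, 8, 7, 21], [290.3, 216.1])] [{'at': [0.6254, -0.1772, 0.1751], 'confidence': 0.77}] [{'at': [0.6084, -0.0675, 0.2486], 'confidence': 0.61}]
```

View pics/w3.png

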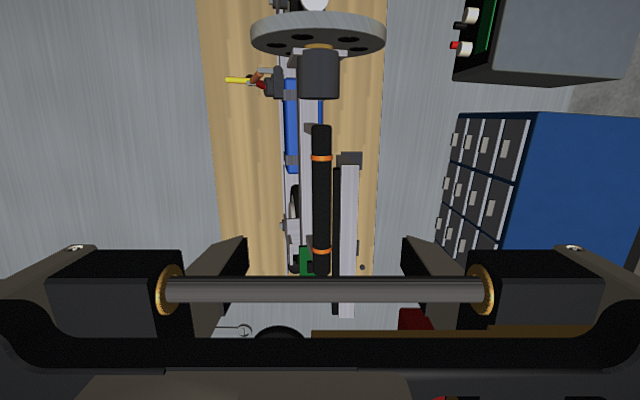

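The rings are at (321,157) and (322,251), exactly where predicted, and the peg is down and forward at (237,80). Descend and grip.

step_arm:
  commands:
    - {"translation": [0, -2, 20], "roll": 0}
    - {"translation": [0, 0, 25], "roll": 0}
    - {"translation": [0, 0, 25], "roll": 0}
    - {"translation": [0, 0, 20], "roll": 0}
    - {"translation": [0, 0, 12], "roll": 0}
    - {"translation": [0, 0, 9], "roll": 0}
    - {"translation": [0, 0, 0], "roll": 0}
    - {"translation": [0, 0, 0], "roll": 0}

```text
time: 13.2
tool_pos: [0.63, -0.1665, 0.234]
tool_rot: [3.14, 0.001, 1.636]
contact_force: [0.5, -0.7, -0.1]
opening: 0.0916
grip_force: 0.0
```

step_arm:
  commands:
    - {"translation": [0, 0, 0], "roll": 0}
    - {"translation": [0, 0, 0], "roll": 0}
    - {"translation": [0, 0, 0], "roll": 0}
    - {"translation": [0, 0, 0], "roll": 0}
    - {"translation": [0, 0, 0], "roll": 0}
    - {"translation": [0, 0, 0], "roll": 0}
    - {"translation": [0, 0, 0], "roll": 0}
    - {"translation": [0, 0, 0], "roll": 0}
    - {"translation": [0, 0, 0], "roll": 0}
    - {"translation": [0, 0, 0], "roll": 0}
    - {"translation": [0, 0, 0], "roll": 0}
    - {"translation": [0, 0, 0], "roll": 0}
  fingers: 0
  grip_force: 25

```text
time: 14.2
tool_pos: [0.6302, -0.1665, 0.2327]
tool_rot: [3.142, -0.0, 1.636]
contact_force: [-0.6, -0.1, 0.7]
opening: 0.0173
grip_force: 25.0
```

step_arm:
  commands:
    - {"translation": [0, -3, -0.6], "roll": 0}
    - {"translation": [0, -4, -0.7], "roll": 0}
    - {"translation": [0, -4, -0.7], "roll": 0}
    - {"translation": [0, -4, -0.6], "roll": 0}
    - {"translation": [0, -4, -0.5], "roll": 0}
    - {"translation": [0, -4, -0.5], "roll": 0}
    - {"translation": [0, -4, -0.4], "roll": 0}
    - {"translation": [0, -4, -0.3], "roll": 0}
    - {"translation": [0, -4, -0.2], "roll": 0}
    - {"translation": [0, -4, -0.1], "roll": 0}
    - {"translation": [0, -4, -0.1], "roll": 0}
    - {"translation": [0, -3, 0], "roll": 0}
    - {"translation": [0, 0, 0], "roll": 0}
    - {"translation": [0, 0, 0], "roll": 0}
    - {"translation": [0, 0, 0], "roll": 0}

```text
time: 15.45
tool_pos: [0.5843, -0.1694, 0.2375]
tool_rot: [3.142, -0.0, 1.636]
contact_force: [0.8, 1.7, 4.4]
opening: 0.0167
grip_force: 25.0
```

```bash
python3 - <<'E'
from h import *
import cv2
s=observe();print(np.round(s["tool_pos"],4),s["grip_force"],s["contact_force"],s["opening"])
im=read_camera("wrist");cal=get_calibration("wrist")
b=read_camera("side");cv2.imwrite("pics/s4.png",np.vstack([im[:,:,::-1][:300],cv2.resize(b[150:300,250:490,::-1],(640,290),interpolation=cv2.INTER_CUBIC)]))
E
```

```text
[ 0.5843 -0.1694  0.2375] 24.99964267015457 [0.82512227 1.68828825 4.38229079] 0.016687137809972552
```

View pics/s4.png

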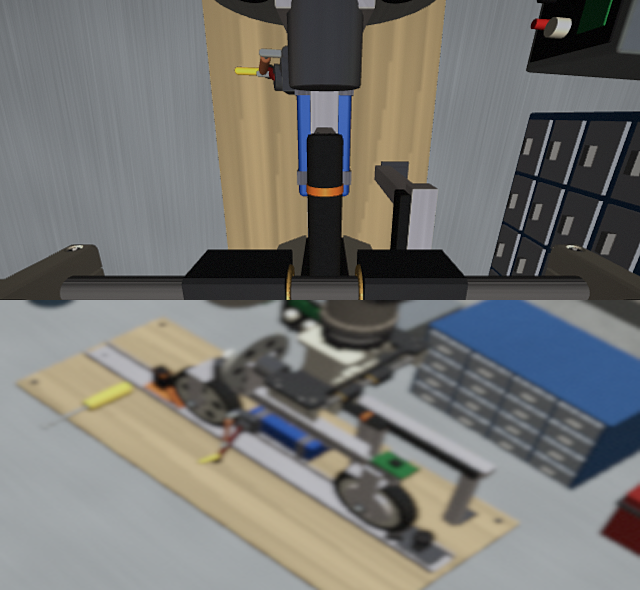

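The wrist view shows the handle centred over the beam and battery (column 325), clear of the rail, with the stand down. The handle is about 1 mm off the board's centre line. Handing in.

```bash
python3 -c "
from cell import *
print(hand_in())"
```

```text
the job is handed in; nothing more can be done
None
```

I handed the job in with the chock against the front tyre, the side stand down at its stop, and the bike held upright by its handle (25 N grip); hand-in returned no verdict, the chock push peaked at 76 N of the 120 N wrist limit, and I saw no bench items move.

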